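# Press the brass bush into a laundry key tag

## Robot

A 6-joint arm with a two-finger parallel gripper is mounted at the origin on the work surface. World frame = base frame: x ahead of the robot, y to its left, z up, the work surface at z = 0. Lengths are in m, angles in rad, forces in N, time in s.
With the tool pointing down it reaches from about 0.35 to 0.975 m from the base axis. Payload 4.9 kg.
Tool frame: the origin (TCP) lies at the very end of the fingers, on their centre line; the grasp point (between the pads) lies 19 mm behind it; z points along the fingers, y is the line along which they close (so a half turn about z gives the same grasp; the last joint's range is limited). The gripper opens to 85 mm and grips with 20 to 120 N. Pads are 22 mm wide; open, the fingers measure 114 mm over their backs; the gripper's body (76 mm by 85 mm) begins 54 mm behind the grasp point. The pads swing forward as they close: fully open they stand 13 mm farther back than shut.
Start: joints at [1.01, 0.053, 1.613, -0, 1.476, -0.119], TCP at [0.267, 0.565, 0.231] pointing down, gripper open.
Joint ranges: [-3.01, 3.01], [-1.01, 2.22], [0.06, 2.58], [-1.02, 4.17], [0.09, 2.62], [-3.14, 3.14]. Speed limits (rad/s): [2.57, 2.57, 3.14, 3.14, 3.14, 3.14].

## Interface

Orientations are given as a rotation vector (axis times angle).
In Python, from station import get_obs, get_image, get_calibration, finish_job gives the robot as it stands.
- The arm moves only by the tool servo_tool, never from a script. Its argument "increments" is a list of rows, each a list of 5 numbers: the opening, from 0 (shut) to 1 (fully open), then the shift along the tool's x, y, z in mm, then the turn about the tool's z in degrees. In form: [[jaw, tx, ty, tz, spin], ...]. A call has 1 to 12 rows; each row shifts and turns the commanded pose from where the row before left it, along the tool's axes as they then stand; what a row does not reach is not made up. A row lasts 1/8 s, in which the tool goes at most 62.5 mm and 10.7 degrees, less where a joint would pass 70% of its speed; a pose out of reach is approached as far as the arm can. A call is refused whole if a number of a shift passes 62.5 or a number of a turn 10.7, either way. A call with a gripper value outside its range is refused whole. The fingers move at their own pace and stop on an object; "force" is the grip in N (left out, the last holds). Time passes only in rows, so rows that do not move let the fingers close. It gives the time, the measured TCP pose, the force, the opening and the grip force at its end, in the units of the state.
- get_obs(): the state, without advancing time (a new reading comes with each control period).
- get_image(name): name is "scene" or "side" or "wrist"; returns the picture (480x640x3 uint8, red, green, blue); there is no depth.
- get_calibration(name): a dict with "fx", "fy", "cx", "cy" (pixels), "R" (3x3) and "t" (3): a world point X has camera coordinates R X + t; the wrist camera has in their place "mount" (4x4, takes a point from camera to tool coordinates, whose origin is the TCP and whose axes are the flange's). Camera axes: x right, y down, z forward; pixel columns grow to the right and rows downward; lengths in m; the calibration is good to about 2 mm. A picture is of the moment at which its call begins: read the wrist's pose just before it. get_calibration takes no time and is no camera call.
- finish_job(): hands the job in; it is judged then, once.
The state is a dict: "t": time; "q": joint angles; "dq": joint speeds; "effort": joint torques, N m; "tool_pos": TCP position; "tool_rot": TCP orientation; "contact_force": force on the tool from outside, world axes, zero at the start; "wrist_torque": the same for the moment, N m; "opening": finger opening in m; "grip_force": force on a finger pad.
Only numpy, scipy, OpenCV 4.12 (cv2) and the standard library are available. Lean on these libraries where they do the work, as an engineer would, in place of code of your own. Each camera call takes 0.05 s, during which the arm holds its last target. There are 200 camera calls.

## Task

Slide the blue key tag, bush end first and flat, fully home into the slot of the green bench press, then pull the red-knobbed lever down through its full stroke so the ram presses the brass bush home, and ease the sprung lever slowly all the way back up, never letting it fly back. Then draw the tag out, lay it flat in the white tray, and leave everything else on the worktop where it is.

Things in the scene. Friction and masses are not known exactly. Their poses are not given: they have to be found in the camera images.
- tag: Blue hard-plastic key tag lying flat: plate 130 x 40 x 8 mm, 45 g. Origin: centre of its underside; x along its length towards the bush end, z up. A brass press-fit bush (flange 18 mm across, 1.5 mm thick) stands in its hole 47 mm along +x (18 mm from that end), the flange 5 mm above the plate. Home in the press, its part at x below -25 mm sticks out and can be gripped across the 40 mm width.
- tag_hole (a point): Centre of the tag's hole on its underside, below the bush (47 mm along the tag's x); axes as the tag.
- bush (a joint): How far the brass bush has been pressed into the tag, m: 0 = flange 5 mm proud, 0.005 = flange down on the plate. Moves with about 25 N and stays where pressed.
- press: Green cast C-frame hand press, fixed. Origin: on the worktop under the ram axis; its open front, where the tag goes in, is -x; column at +x; z up. In mm: foot x -80 to 120, y +-55, 18 high; head x -39 to 105, y +-26, z 117 to 205, ram bar up to 239; spring drum on the +y side to y 46. Ram 18 mm across, its end 25.5 mm above the bed at rest. Lever on the -y side.
- nest (a point): Point on top of the press bed (60 mm above the worktop) under the ram; axes as the press. Slot over the bed: 44 mm wide (y), 12 high; 4 mm thick keepers over its edges leave 32 mm open. Keepers start at x -42, straight guides at -52, the flared mouth and down-ramped lip at -73 mm. Back stop at x +18: a tag pushed home against it has its tag_hole here.
- press_lever (a joint): Lever angle, rad: 0 = at rest, up (75 deg above level, leaning to the press's front), 1.45 = end of stroke (8 deg below level, pointing to the front). A spring returns it: about 3 N at the knob at rest, 7 N at the end, 2 N more while pressing the bush; let go, it snaps back at once. The ram follows it, 16.6 mm down over the whole stroke.
- shaft (a point): Lever pivot: point on its shaft axis in the plane of the knob, 150 mm above the worktop; in press axes at x +22, y -70 mm. The lever turns about the press's y axis.
- knob (a point): Centre of the lever's red barrel knob (30 mm across, 34 mm long, axis along the press's y, flat ends, free to spin on its pin), 150 mm from point shaft: at rest 39 mm to the front of the shaft and 145 mm above it; at the end of the stroke 149 mm to the front and 21 mm below it. The arm is a 12 mm steel rod.
- tray: White shallow open tray for finished tags, 200 (x) x 170 (y) x 18 mm, walls and floor 4 mm, fixed. Origin: centre of its underside.
- orange_tag: Orange key tag of the same size with an empty hole; bystander, loose.
- soap_bottle: Amber pump bottle, 60 mm across, 185 mm high; bystander.
- stain_bottle: White bottle with red cap, 68 mm across, 200 mm high; bystander.
- tablet_jar: Clear jar with grey lid, 84 mm across, 110 mm high; bystander.
- scoop: Blue measuring cup, 72 mm across, 60 mm high; bystander.
- bush_box: Grey open box of spare brass bushes, 100 x 70 x 30 mm; bystander.
- caddy: Perforated steel holder with a brush, 92 mm across, 120 mm high, with the brush 215 mm; bystander.
- soap_dish: White dish with a green soap bar, 120 x 85 x 38 mm; bystander.
There are look-alikes about, which are no part of the job. There is more than one size of the tag; the one meant has the size given above.

How it is judged:
On the way, in this order (a step that is already met when the one before it is completed fails the run):
1. the tag is home in the press slot, its bush under the ram and still proud, the lever up (x of tag_hole in the frame of nest between -0.005 and 0.004 m and y of tag_hole in the frame of nest between -0.004 and 0.004 m and z of tag_hole in the frame of nest between -0.002 and 0.004 m and angle between tag's own z axis and vertical below 0.08 rad and value of joint bush below 0.0015 m and value of joint press_lever below 0.1 rad), for 0.2 s.
2. the lever is pulled through its full stroke with the tag home, and the bush is pressed in (x of tag_hole in the frame of nest between -0.005 and 0.004 m and y of tag_hole in the frame of nest between -0.004 and 0.004 m and z of tag_hole in the frame of nest between -0.002 and 0.004 m and angle between tag's own z axis and vertical below 0.08 rad and value of joint press_lever above 1.3 rad and value of joint bush above 0.004 m), for 0.1 s.
3. the lever is eased back up to rest, the tag still in the slot (horizontal distance between tag_hole and nest below 0.02 m and value of joint press_lever below 0.08 rad), for 0.2 s.
At the end, for the whole second after the job is handed in: The blue tag lies still and flat (within 0.08 rad) on the tray floor, its centre within 75 mm (x) and 62 mm (y) of the tray's middle and its underside at most 10 mm above the tray's; its bush is pressed in by over 4 of 5 mm; the lever is back at rest (below 0.08 rad) (x of tag in the frame of tray between -0.075 and 0.075 m and y of tag in the frame of tray between -0.062 and 0.062 m and z of tag in the frame of tray between 0 and 0.01 m and angle between tag's own z axis and vertical below 0.08 rad and linear speed of tag below 0.02 m/s and value of joint bush above 0.004 m and value of joint press_lever below 0.08 rad); the robot touches nothing.
It fails at once if the lever flies back (faster than 2.5 rad/s, about 0.4 m/s at the knob) (velocity of joint press_lever below -2.5 rad/s).
It fails at once if a bystander is moved by more than 25 mm (distance of any of orange_tag, soap_bottle, stain_bottle, tablet_jar, scoop, bush_box, caddy, soap_dish from where it was at the start of the episode above 0.025 m).
It also fails if it takes over 67 s, if anything falls off the work surface, if the arm or the gripper's body presses on something with over 40 N, if the wrist force passes 120 N, or if a joint passes its speed limit or range.

## Working session

There is one attempt and no reset: what is moved stays moved. The work goes in short steps, Python scripts to look and compute and a tool call to move; the robot and the scene stay as the last step left them, time stands still between calls to the robot, and variables do not carry over. Pictures are saved under pics/ and viewed, at most 10 in all, crops included, and the job is handed in when it is done.

Besides the shell and the picture viewer there is one more tool, called after "Call:" as a command line: name --pt "numbers of a row" for each row, then --argument value for the rest. servo_tool: Moves the arm, as the interface text tells. Its arguments: {"type":"object","properties":{"increments":{"type":"array"},"force":{"type":"number"}},"required":["increments"]}

```bash
ls; mkdir -p pics
python3 - <<'E'
from station import *
import cv2,json
for n in ("scene","side"):
    cv2.imwrite(f"pics/{n}0.png",get_image(n)[:,:,::-1])
    c=get_calibration(n);print(n,c)
print(get_calibration("wrist"));print(get_obs())
E
```

```text
pics
scene {'fx': 491.5574066324924, 'fy': 491.5574066324924, 'cx': 310.0135121778947, 'cy': 241.01660933620417, 'R': array([[ 0.03421803,  0.99941199,  0.00219176],
       [ 0.79959156, -0.02606076, -0.59997847],
       [-0.59956856,  0.02228259, -0.80001314]]), 't': array([-0.10257754, -0.29724306,  1.94730322])}
side {'fx': 547.2986454124823, 'fy': 547.2986454124823, 'cx': 331.44855448618534, 'cy': 237.66930286179002, 'R': array([[ 0.99789528, -0.06287836, -0.01585339],
       [-0.0465715 , -0.52480594, -0.84994695],
       [ 0.04512332,  0.84889636, -0.52662971]]), 't': array([-0.49495036,  0.20331668,  1.7116753 ])}
{'fx': 343.39562978368707, 'fy': 343.39562978368707, 'cx': 314.890322333778, 'cy': 241.3568529466052, 'mount': array([[-4.55352199e-04, -9.45498490e-01, -3.25626164e-01,
         8.40417954e-02],
       [ 9.99999881e-01, -4.88209216e-04,  1.91905066e-05,
         1.16387784e-03],
       [-1.77118289e-04, -3.25626116e-01,  9.45498599e-01,
        -1.42703978e-01],
       [ 0.00000000e+00,  0.00000000e+00,  0.00000000e+00,
         1.00000000e+00]])}
{'t': 0.1, 'q': array([ 1.00997116e+00,  5.33203065e-02,  1.61414222e+00,  1.30436159e-05,
        1.47600819e+00, -1.18983601e-01]), 'dq': array([-0.00195123, -0.002047  , -0.00241876,  0.00074101,  0.00087927,
        0.00097875]), 'effort': array([-1.07446019e-04, -3.94896305e+01, -3.71367288e+01, -9.63279172e-05,
        3.85188177e-03, -8.30983964e-06]), 'tool_pos': array([0.26694054, 0.56450776, 0.23017634]), 'tool_rot': array([-6.88273040e-01, -3.06461519e+00,  2.77389739e-03]), 'contact_force': array([0.81969813, 0.02677925, 0.26659727]), 'wrist_torque': array([-0.00078158, -0.01370226,  0.04591195]), 'grip_force': 0.0, 'opening': 0.08529591102444124}
```

View pics/scene0.png

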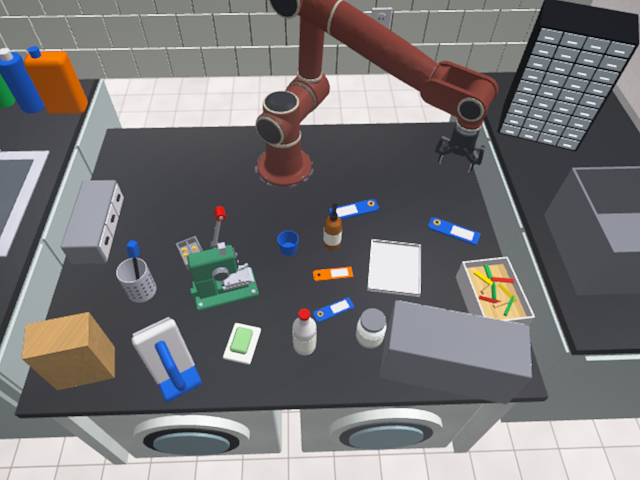

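View pics/side0.png

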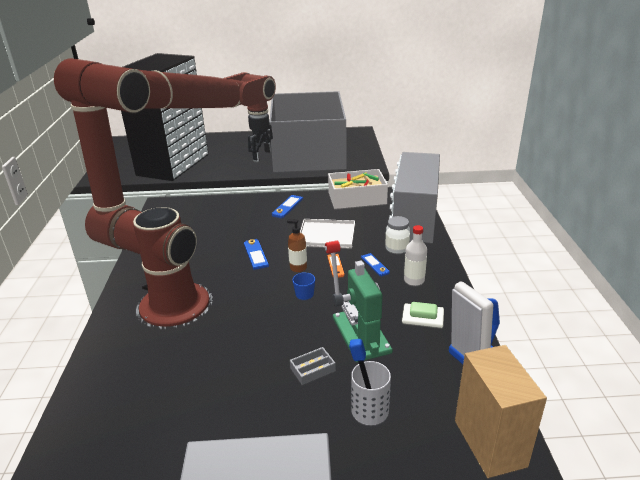

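```bash
cat > h.py <<'E'
import numpy as np,cv2
from station import *
from scipy.spatial.transform import Rotation as Ro
def cam(n,obs=None):
    c=get_calibration(n);K=np.array([[c['fx'],0,c['cx']],[0,c['fy'],c['cy']],[0,0,1]])
    if n=='wrist':
        T=np.eye(4);T[:3,:3]=Ro.from_rotvec(obs['tool_rot']).as_matrix();T[:3,3]=obs['tool_pos']
        M=np.linalg.inv(T@c['mount']);return K,M[:3,:3],M[:3,3]
    return K,c['R'],c['t']
def back(C,uv,z):
    K,R,t=C;o=-R.T@t;d=R.T@np.linalg.solve(K,[uv[0],uv[1],1]);return o+d*(z-o[2])/d[2]
def proj(C,X):
    K,R,t=C;p=K@(R@np.asarray(X,float)+t);return p[:2]/p[2]
E
python3 - <<'E'
import cv2
a=cv2.imread('pics/scene0.png');b=cv2.imread('pics/side0.png')
cv2.imwrite('pics/c1.png',cv2.resize(a[190:330,305:505],None,fx=4,fy=4,interpolation=2))
p=cv2.resize(a[195:315,180:270],None,fx=4.4,fy=4.4,interpolation=2)
q=cv2.resize(b[230:366,310:402],None,fx=4.2,fy=4.2,interpolation=2)
import numpy as np
o=np.zeros((600,800,3),np.uint8);o[:528,:396]=p;o[:q.shape[0],400:400+q.shape[1]]=q
cv2.imwrite('pics/c2.png',o)
E
```

```text
(no output)
```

View pics/c1.png

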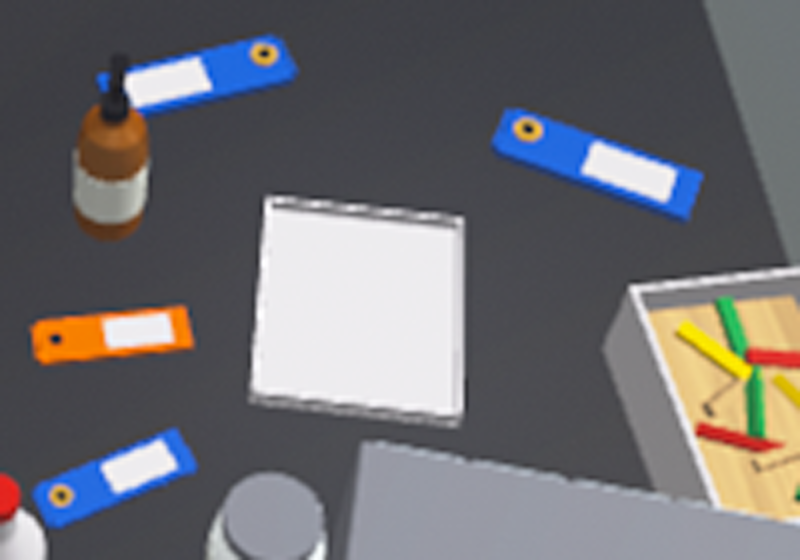

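View pics/c2.png

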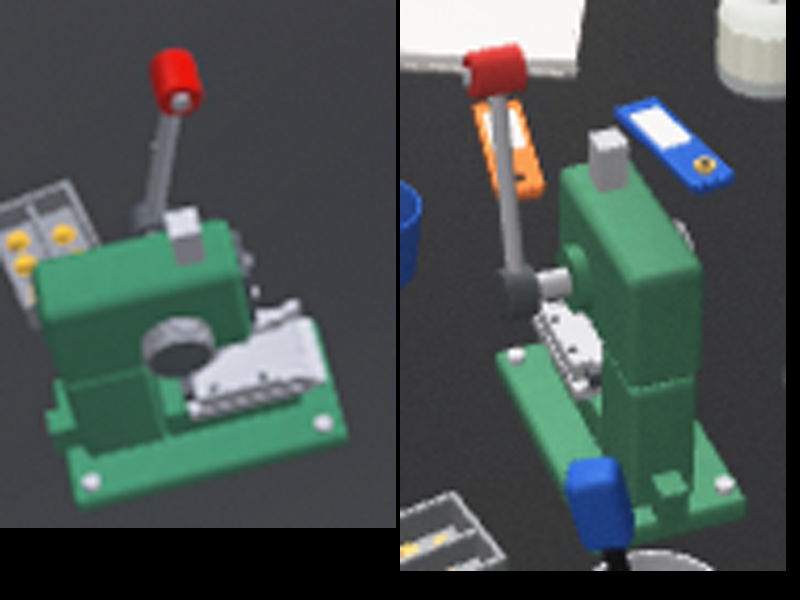

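```bash
cat > fit.py <<'E'
from h import *
from scipy.optimize import least_squares
S=cam('scene');D=cam('side')
s=lambda u,v:(305+u/4-.4,190+v/4-.4)
for n,c,h in (('near bottle',[(35,490),(180,430),(197,467),(50,525),(61,496)],.008),('right',[(505,108),(703,172),(692,208),(493,145),(528,128)],.008),('top',[(282,36),(298,68),(264,53)],.008),('orange',[(32,322),(188,307),(194,345),(40,362)],.008),('tray',[(266,197),(465,215),(460,424),(250,402)],.018)):
    P=np.array([back(S,s(*p),h)[:2] for p in c]);print(n,P.round(3).tolist(),np.linalg.norm(np.diff(P[:4],axis=0),axis=1).round(3))
a=lambda u,v:np.array((180+u/4.4-.4,195+v/4.4-.4)); b=lambda u,v:np.array((310+u/4.2-.4,230+v/4.2-.4))
O=[(S,a(345,432),(-80,55,18)),(S,a(80,500),(120,55,18)),(S,a(318,318),(-80,-55,18)),(S,a(182,214),(0,0,239)),(S,a(176,81),(-17,-70,295)),(S,a(148,215),(22,-70,150)),
(D,b(95,72),(-17,-70,295)),(D,b(117,290),(22,-70,150)),(D,b(98,352),(-80,-55,18)),(D,b(345,497),(120,55,18)),(D,b(208,140),(0,0,239))]
def W(p,X):
    c,q=np.cos(p[2]),np.sin(p[2]);X=np.array(X)/1e3;return np.array([p[0]+c*X[0]-q*X[1],p[1]+q*X[0]+c*X[1],X[2]])
f=lambda p:np.concatenate([proj(C,W(p,X))-uv for C,uv,X in O])
r=least_squares(f,[.5,-.2,-1.5],loss='soft_l1');print(r.x,np.degrees(r.x[2]));print(f(r.x).reshape(-1,2).round(1).tolist())
for n,X in (('knob',(-17,-70,295)),('nest',(0,0,60)),('endknob',(22-149,-70,129)),('mouth',(-73,0,60))):print(n,W(r.x,X).round(4))
for n,uv,h in (('stain',(304,350),0),('jar',(371,315),.11),('soap',(333,215),.17),('scoop',(288,237),.06),('dish',(242,343),.0),('stainc',(304,315),.2)):print(n,back(S,uv,h).round(3))
E
python3 fit.py
```

```text
near bottle [[0.66, 0.091], [0.61, 0.209], [0.644, 0.22], [0.692, 0.101], [0.666, 0.111]] [0.129 0.036 0.128]
right [[0.284, 0.531], [0.363, 0.693], [0.402, 0.674], [0.327, 0.513], [0.308, 0.548]] [0.18  0.044 0.178]
top [[0.191, 0.339], [0.231, 0.349], [0.211, 0.32]] [0.041 0.035]
orange [[0.502, 0.094], [0.492, 0.226], [0.529, 0.227], [0.542, 0.099]] [0.132 0.038 0.129]
tray [[0.386, 0.302], [0.411, 0.471], [0.618, 0.432], [0.592, 0.266]] [0.171 0.211 0.168]
[ 0.56090492 -0.17414314 -1.31344226] -75.25469820096794
[[0.5, 0.9], [-1.5, 1.3], [-0.8, -0.5], [-0.1, 2.1], [-0.2, 0.6], [0.5, 3.1], [-1.1, -0.7], [-0.9, 0.1], [-2.1, -0.7], [0.2, 0.5], [-0.8, -0.8]]
knob [ 0.4889 -0.1755  0.295 ]
nest [ 0.5609 -0.1741  0.06  ]
endknob [ 0.4609 -0.0691  0.129 ]
mouth [ 0.5423 -0.1035  0.06  ]
stain [0.784 0.058 0.   ]
jar [0.731 0.254 0.11 ]
soap [0.4   0.162 0.17 ]
scoop [0.4   0.014 0.06 ]
dish [ 0.755 -0.13   0.   ]
stainc [0.773 0.06  0.2  ]
```

```bash
cat > go.py <<'E'
# usage: go.py x y z az(tool x azimuth, deg): spin, then the shift in tool axes after the spin, mm
import sys;from h import *
x,y,z,az=map(float,sys.argv[1:5]);o=get_obs();R=Ro.from_rotvec(o['tool_rot']).as_matrix()
a0=np.degrees(np.arctan2(R[1,0],R[0,0]));sp=-((az-a0+180)%360-180);a=np.radians(az)
T=np.array([[np.cos(a),np.sin(a),0],[np.sin(a),-np.cos(a),0],[0,0,-1]])
print('t',round(o['t'],2),'pos',o['tool_pos'].round(4),'az',a0.round(2),'tilt',np.degrees(np.arccos(-R[2,2])).round(2),'spin',sp.round(2),'shift',(T.T@(np.array([x,y,z])-o['tool_pos'])*1e3).round(1),'F',o['contact_force'].round(1),'open',round(o['opening'],4),'grip',round(o['grip_force'],1))
E
python3 go.py .634 .197 .20 112.5
```

```text
t 0.1 pos [0.2669 0.5645 0.2302] az 154.68 tilt 0.11 spin 42.18 shift [-480.   198.5   30.2] F [0.8 0.  0.3] open 0.0853 grip 0.0
```

Call:
servo_tool --pt "0.75 0 0 0 10.5" --pt "0.75 0 0 0 10.5" --pt "0.75 0 0 0 10.5" --pt "0.75 0 0 0 10.5" --pt "0.75 -48 20 3 0" --pt "0.75 -48 20 3 0" --pt "0.75 -48 20 3 0" --pt "0.75 -48 20 3 0" --pt "0.75 -48 20 3 0" --pt "0.75 -48 20 3 0" --pt "0.75 -48 20 3 0" --pt "0.75 -48 20 3 0"

```text
t: 1.6
tool_pos: [0.5637, 0.2709, 0.2066]
tool_rot: [-1.741, -2.614, 0.001]
contact_force: [0.1, 0.4, 1.6]
opening: 0.0643
grip_force: 0.0
```

```bash
python3 go.py .634 .197 .20 112.5
```

```text
t 1.6 pos [0.5637 0.2709 0.2066] az 112.68 tilt 0.05 spin 0.18 shift [-95.2  36.7   6.6] F [0.1 0.4 1.6] open 0.0643 grip 0.0
```

Call:
servo_tool --pt "0.75 -48 18 3 0" --pt "0.75 -47 18 3 0" --pt "0.75 0 0 0 0" --pt "0.75 0 0 0 0"

```text
t: 2.1
tool_pos: [0.6323, 0.1987, 0.2006]
tool_rot: [-1.741, -2.614, 0.001]
contact_force: [-0.5, -0.6, 0.5]
opening: 0.0636
grip_force: 0.0
```

```bash
python3 go.py .634 .197 .20 112.5
python3 - <<'E'
from h import *
import pickle
o=get_obs();im=get_image('wrist')[:,:,::-1];pickle.dump(o,open('o1.pkl','wb'))
cv2.imwrite('pics/w1.png',im)
E
```

```text
t 2.1 pos [0.6323 0.1987 0.2006] az 112.67 tilt 0.08 spin 0.17 shift [-2.2  0.9  0.6] F [-0.5 -0.6  0.5] open 0.0636 grip 0.0
```

View pics/w1.png

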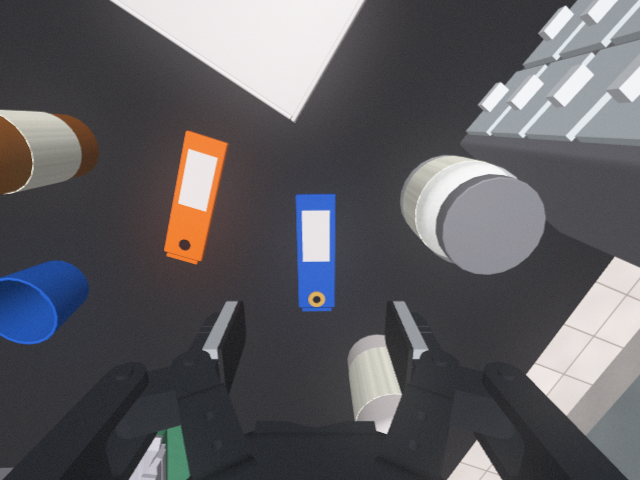

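Run:
```python
from h import *
import pickle
o=pickle.load(open('o1.pkl','rb'));C=cam('wrist',o)
P=np.array([back(C,p,.008) for p in [(297,195),(335,195),(335,306),(299,306)]])[:,:2]
print(P.round(4),np.linalg.norm(np.diff(P,axis=0),axis=1))
b=back(C,(317,299),.0145)[:2]
t=(P[0]+P[1])/2;h=(P[2]+P[3])/2;u=(h-t)/np.linalg.norm(h-t)
print('az',np.degrees(np.arctan2(u[1],u[0])),'mid',(t+h)/2,'from bush',b-.047*u,'u',u)
Tr=np.array([back(C,p,.018) for p in [(294,121)]]);print(Tr)
print('tcp px',proj(C,o['tool_pos']),'below',proj(C,[*o['tool_pos'][:2],0]))
m=(t+h)/2
for k in(.04,.045,.05):print(k,m-k*u)
```

```text
[[0.6097 0.2087]
 [0.6443 0.2231]
 [0.6942 0.1097]
 [0.6575 0.0944]] [0.03750155 0.12383946 0.03974278]
az -66.78681348255945 mid [0.65141683 0.1589815 ] from bush [0.6525482  0.15650891] u [ 0.39415344 -0.91904465]
[[0.58226007 0.27182275 0.018     ]]
tcp px [313.271306   312.61615287] below [314.29048005 210.72626414]
0.04 [0.63565069 0.19574328]
0.045 [0.63367993 0.20033851]
0.05 [0.63170916 0.20493373]
```

Call:
servo_tool --pt "0.75 0 1 50 -0.5" --pt "0.75 0 0 50 0" --pt "0.75 0 0 50 0" --pt "0.75 0 0 30 0" --pt "0.75 0 0 16 0" --pt "0.75 0 0 0 0" --pt "0.4 0 0 0 0" --pt "0.4 0 0 0 0" --pt "0.4 0 0 0 0" --pt "0.4 0 0 0 0" --force 50

```text
t: 3.4
tool_pos: [0.635, 0.1993, 0.0072]
tool_rot: [1.729, 2.621, 0.003]
contact_force: [-0.7, 0.1, 6.4]
opening: 0.0344
grip_force: 3.0
```

Call:
servo_tool --pt "0.4 0 0 -10 0" --pt "0.65 0 0 0 0" --pt "0.65 0 0 0 0" --pt "0.65 0 0 0 0" --pt "0.65 0 0 10 0" --pt "0.65 0 0 4.5 0" --pt "0.65 0 0 0 0" --pt "0.65 0 0 0 0"

```text
t: 4.4
tool_pos: [0.6338, 0.1991, 0.0007]
tool_rot: [-1.73, -2.623, 0.0]
contact_force: [-0.4, 0.2, -0.7]
opening: 0.0553
grip_force: 0.0
```

```bash
python3 go.py .634 .199 .0 113.2;  python3 - <<'E'
from h import *
cv2.imwrite('pics/w2.png',get_image('wrist')[100:420,140:500,::-1])
E
```

```text
t 4.4 pos [0.6338 0.1991 0.0007] az 113.19 tilt 0.0 spin -0.01 shift [-0.1  0.2  0.7] F [-0.4  0.2 -0.7] open 0.0553 grip 0.0
```

View pics/w2.png

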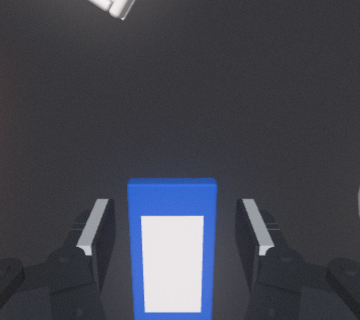

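Call:
servo_tool --pt "0.4 0 0 0 0" --pt "0.4 0 0 0 0" --pt "0.4 0 0 0 0" --pt "0.4 0 0 0 0" --force 50

```text
t: 4.95
tool_pos: [0.6343, 0.1991, 0.0015]
tool_rot: [1.729, 2.622, 0.001]
contact_force: [0.5, 0.5, 4.2]
opening: 0.0381
grip_force: 50.5
```

```bash
python3 go.py .5431 -.1064 .36 104.75
```

```text
t 4.95 pos [0.6343 0.1991 0.0015] az 113.19 tilt 0.08 spin 8.44 shift [-272.2 -166.  -358.5] F [0.5 0.5 4.2] open 0.0381 grip 50.5
```

Call:
servo_tool --pt "0.4 0 0 -20 0" --pt "0.4 0 0 -50 0" --pt "0.4 0 0 -50 0" --pt "0.4 0 0 -50 0" --pt "0.4 0 0 -50 8.5" --pt "0.4 -45 -28 -50 0" --pt "0.4 -45 -28 -50 0" --pt "0.4 -45 -28 -38 0" --pt "0.4 -45 -28 0 0" --pt "0.4 -45 -28 0 0" --pt "0.4 -47 -26 0 0" --pt "0.4 0 0 0 0"

```text
t: 6.45
tool_pos: [0.5459, -0.0924, 0.3436]
tool_rot: [1.925, 2.482, -0.001]
contact_force: [0.8, 0.6, -1.1]
opening: 0.038
grip_force: 50.5
```

```bash
python3 go.py .5431 -.1064 .36 104.75
python3 - <<'E'
from h import *
import pickle
o=get_obs();im=get_image('wrist')[:,:,::-1];pickle.dump(o,open('o3.pkl','wb'))
cv2.imwrite('pics/w3full.png',im);cv2.imwrite('pics/w3.png',cv2.resize(im[130:370,150:470],None,fx=2.5,fy=2.5,interpolation=2))
E
```

```text
t 6.45 pos [ 0.5459 -0.0924  0.3436] az 104.39 tilt 0.03 spin -0.36 shift [-12.8  -6.3 -16.4] F [ 0.8  0.6 -1.1] open 0.038 grip 50.5
```

View pics/w3.png

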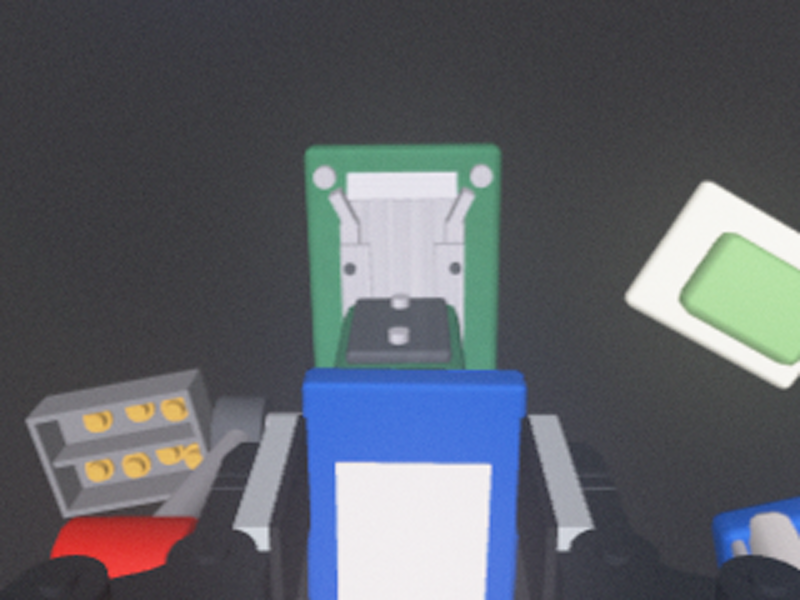

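```bash
cat > fit2.py <<'E'
from h import *
import pickle
from scipy.optimize import least_squares
o=pickle.load(open('o3.pkl','rb'));C=cam('wrist',o)
w=lambda u,v:np.array((150+u/2.5-.3,130+v/2.5-.3))
O=[(w(305,147),(-80,-55,18)),(w(500,147),(-80,55,18)),(w(370,243),(-42,-16,76)),(w(437,243),(-42,16,76)),(w(315,365),None),(w(495,365),None)]
def W(p,X):
    c,q=np.cos(p[2]),np.sin(p[2]);X=np.array(X)/1e3;return np.array([p[0]+c*X[0]-q*X[1],p[1]+q*X[0]+c*X[1],X[2]])
def inv(p,P):
    d=np.array(P[:2])-p[:2];c,q=np.cos(p[2]),np.sin(p[2]);return np.array([c*d[0]+q*d[1],-q*d[0]+c*d[1]])*1e3
def f(p):
    r=[]
    for uv,X in O:
        if X is not None: r+=list(proj(C,W(p,X))-uv)
        else: r.append((abs(inv(p,back(C,uv,.018))[1])-55)*.6)
    return np.array(r)
r=least_squares(f,[.561,-.174,-1.313],x_scale=[.01,.01,.01]);p=r.x;print(p,np.degrees(p[2]));print(f(p).round(2))
for n,uv,h in (('lip l',w(347,172),.055),('lip r',w(457,172),.055),('keepout l',w(343,243),.076),('keepout r',w(463,243),.076)):print(n,inv(p,back(C,uv,h)).round(1))
R=Ro.from_rotvec(o['tool_rot']).as_matrix()
zt=o['tool_pos'][2]-.0015+.008
for uv in [(305,372),(524,372),(337,464),(491,464),(340,595),(488,595)]:
    print('tag in tool',((R.T@(back(C,w(*uv),zt)-o['tool_pos']))*1e3).round(1))
print('tcp in press',inv(p,o['tool_pos']).round(1))
k=back(C,w(128,520),.305);print('knob', inv(p,k).round(1))
np.save('press.npy',p)
E
python3 fit2.py
```

```text
[ 0.56166402 -0.17059276 -1.31568422] -75.38315320230652
[-0.84  0.02  1.49 -0.34  0.25  0.24 -0.87  0.13 -0.72 -0.75]
lip l [-73.8 -28.4]
lip r [-73.6  27.7]
keepout l [-42.4 -29.8]
keepout r [-42.1  30. ]
tag in tool [ 20.9 -18.2  -6.5]
tag in tool [20.9 20.  -6.5]
tag in tool [  2.6 -13.1  -6.5]
tag in tool [ 2.6 14.8 -6.5]
tag in tool [-26.2 -13.4  -6.5]
tag in tool [-26.2  15.   -6.5]
tcp in press [-79.6   4.5]
knob [-39.4 -65.4]
```

```bash
python3 go.py .5103 .0227 .0635 104.6
```

```text
t 6.5 pos [ 0.5465 -0.0908  0.3435] az 104.51 tilt 0.03 spin -0.09 shift [119.   -6.4 280. ] F [-0.5  0.2 -0.6] open 0.0381 grip 50.5
```

Call:
servo_tool --pt "0.4 40 -2 0 0" --pt "0.4 40 -2 0 0" --pt "0.4 39 -2 40 0" --pt "0.4 0 0 50 0" --pt "0.4 0 0 50 0" --pt "0.4 0 0 50 0" --pt "0.4 0 0 50 0" --pt "0.4 0 0 30 0" --pt "0.4 0 0 10 0" --pt "0.4 0 0 0 0" --pt "0.4 0 0 0 0"

```text
t: 7.88
tool_pos: [0.5128, 0.0241, 0.0651]
tool_rot: [1.917, 2.485, 0.003]
contact_force: [-0.2, -0.0, -0.9]
opening: 0.0381
grip_force: 50.5
```

```bash
python3 go.py .5103 .0227 .0635 104.6
```

```text
t 7.88 pos [0.5128 0.0241 0.0651] az 104.71 tilt 0.2 spin 0.11 shift [-0.7 -2.7  1.6] F [-0.2 -0.  -0.9] open 0.0381 grip 50.5
```

Call:
servo_tool --pt "0.4 -0.7 -2.7 1.6 0" --pt "0.4 0 0 0 0" --pt "0.4 -10 0 0 0" --pt "0.4 -8 0 0 0" --pt "0.4 -8 0 0 0" --pt "0.4 -6 0 0 0" --pt "0.4 -6 0 0 0" --pt "0.4 -6 0 0 0" --pt "0.4 -6 0 0 0" --pt "0.4 -6 0 0 0" --pt "0.4 0 0 0 0"

```text
t: 9.25
tool_pos: [0.5233, -0.0322, 0.0615]
tool_rot: [1.919, 2.486, -0.0]
contact_force: [-0.1, 0.4, 0.5]
opening: 0.0381
grip_force: 50.5
```

```bash
python3 go.py .5375 -.0818 .0635 104.6;python3 - <<'E'
from h import *
im=get_image('wrist')[:,:,::-1]
cv2.imwrite('pics/w4.png',im[130:480,100:540])
E
```

```text
t 9.25 pos [ 0.5233 -0.0322  0.0615] az 104.66 tilt 0.04 spin 0.06 shift [-51.6   1.2  -2. ] F [-0.1  0.4  0.5] open 0.0381 grip 50.5
```

View pics/w4.png

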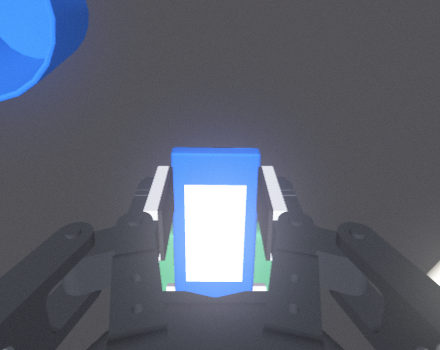

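Call:
servo_tool --pt "0.4 0 0.6 -1.0 0" --pt "0.4 -6 0 0 0" --pt "0.4 -6 0 0 0" --pt "0.4 -6 0 0 0" --pt "0.4 -6 0 0 0" --pt "0.4 -6 0 0 0" --pt "0.4 -6 0 0 0" --pt "0.4 -6 0 0 0" --pt "0.4 0 0 0 0" --pt "0.4 0 0 0 0"

```text
t: 10.55
tool_pos: [0.5342, -0.072, 0.0624]
tool_rot: [-1.919, -2.487, -0.0]
contact_force: [-0.2, -0.1, -1.6]
opening: 0.0382
grip_force: 50.5
```

```bash
python3 go.py .5375 -.0818 .0635 104.6
```

```text
t 10.55 pos [ 0.5342 -0.072   0.0624] az 104.68 tilt 0.01 spin 0.08 shift [-10.3   0.7  -1.1] F [-0.2 -0.1 -1.6] open 0.0382 grip 50.5
```

Inserting cleanly; push on to the stop in small steps.

Call:
servo_tool --pt "0.4 -3 0 0 0" --pt "0.4 -3 0 0 0" --pt "0.4 -2 0 0 0" --pt "0.4 -2 0 0 0" --pt "0.4 0 0 0 0"

```text
t: 11.18
tool_pos: [0.5365, -0.0813, 0.0622]
tool_rot: [-1.919, -2.486, -0.001]
contact_force: [-0.3, 2.4, -0.2]
opening: 0.038
grip_force: 50.5
```

Call:
servo_tool --pt "0.4 -1.5 0 0 0" --pt "0.4 -1.5 0 0 0" --pt "0.4 0 0 0 0"

```text
t: 11.55
tool_pos: [0.5364, -0.0815, 0.0618]
tool_rot: [-1.915, -2.482, -0.005]
contact_force: [-2.5, 12.5, 2.8]
opening: 0.0378
grip_force: 50.7
```

Call:
servo_tool --pt "0.6 0 0 0 0" --pt "0.6 0 0 0 0" --pt "0.6 0 0 0 0" --pt "0.6 20 0 0 0" --pt "0.6 30 0 0 0" --pt "0.75 0 0 -50 0" --pt "0.75 0 0 -50 0" --pt "0.75 0 0 -50 0" --pt "0.75 0 0 -50 0" --pt "0.75 0 0 -50 0" --pt "0.75 0 0 -50 0" --pt "0.75 0 0 0 0"

```text
t: 13.05
tool_pos: [0.5261, -0.0357, 0.3683]
tool_rot: [1.913, 2.481, 0.007]
contact_force: [0.4, -0.7, 0.1]
opening: 0.0643
grip_force: 0.0
```

```bash
python3 go.py .4887 -.1719 .36 104.6
python3 - <<'E'
from h import *
im=get_image('wrist')[:,:,::-1]
cv2.imwrite('pics/w5.png',im);im=get_image('side')[:,:,::-1];cv2.imwrite('pics/s5.png',cv2.resize(im[220:400,280:460],None,fx=3,fy=3))
E
```

```text
t 13.05 pos [ 0.5261 -0.0357  0.3683] az 104.72 tilt 0.56 spin 0.12 shift [-122.4  -70.6    8.3] F [ 0.4 -0.7  0.1] open 0.0643 grip 0.0
```

```bash
cat > tagpos.py <<'E'
from h import *
def tagpose(im,o,z=.068):
    C=cam('wrist',o);h=cv2.cvtColor(im,cv2.COLOR_BGR2HSV);m=cv2.inRange(h,(105,150,60),(125,255,255))
    n,l,s,c=cv2.connectedComponentsWithStats(m)
    for i in range(1,n):
        if s[i,4]>300:
            x,y,w,hh,_=s[i];print(s[i],[ (back(C,q,z)[:2]).round(4).tolist() for q in ((x,y),(x+w,y),(x+w/2,y))])
E
python3 - <<'E'
from tagpos import *
o=get_obs();im=cv2.imread('pics/w5.png');tagpose(im,o)
p=np.array([.5607,-.1708]);print('expected tail',p-.112*np.array([.2521,-.9677]))
E
```

```text
[ 201   96   59   61 2770] [[0.367, 0.042], [0.4341, 0.0596], [0.4005, 0.0508]]
[ 297  212   30   75 1058] [[0.5094, -0.0654], [0.5473, -0.0555], [0.5283, -0.0605]]
[446 345  41  26 657] [[0.7748, -0.2083], [0.8345, -0.1927], [0.8047, -0.2005]]
expected tail [ 0.5324648 -0.0624176]
```

Call:
servo_tool --pt "0.75 0 -35 0 0" --pt "0.75 0 -36 0 0" --pt "0.75 -40 0 0 0" --pt "0.75 -40 0 0 0" --pt "0.75 -42 0 5 0" --pt "0.75 0 0 0 0" --pt "0.75 0 0 0 0"

```text
t: 14.02
tool_pos: [0.4866, -0.1715, 0.3556]
tool_rot: [-1.917, -2.485, 0.0]
contact_force: [-0.3, -0.1, -0.3]
opening: 0.0643
grip_force: 0.0
```

```bash
python3 go.py .4887 -.1719 .276 104.6
python3 - <<'E'
from h import *
o=get_obs();im=get_image('wrist')[:,:,::-1];C=cam('wrist',o)
cv2.imwrite('pics/w6.png',im)
h=cv2.cvtColor(im,cv2.COLOR_BGR2HSV);m=cv2.inRange(h,(0,150,60),(8,255,255))|cv2.inRange(h,(172,150,60),(180,255,255))
n,l,s,c=cv2.connectedComponentsWithStats(m)
for i in range(1,n):
    if s[i,4]>100:
        print(s[i],c[i],[(back(C,c[i],z)).round(4) for z in (.295,.305)])
        print('rel tool',Ro.from_rotvec(o['tool_rot']).inv().apply(back(C,c[i],.303)-o['tool_pos'])*1e3)
E
```

```text
t 14.03 pos [ 0.4866 -0.1715  0.3556] az 104.69 tilt 0.19 spin 0.09 shift [-0.9  2.  79.6] F [-0.3 -0.1 -0.3] open 0.0643 grip 0.0
[ 290  245   56   46 2496] [317.54767628 267.57972756] [array([ 0.4894, -0.1736,  0.295 ]), array([ 0.4883, -0.1694,  0.305 ])]
rel tool [ 0.53704114  2.30686226 52.61834288]
```

View pics/w6.png

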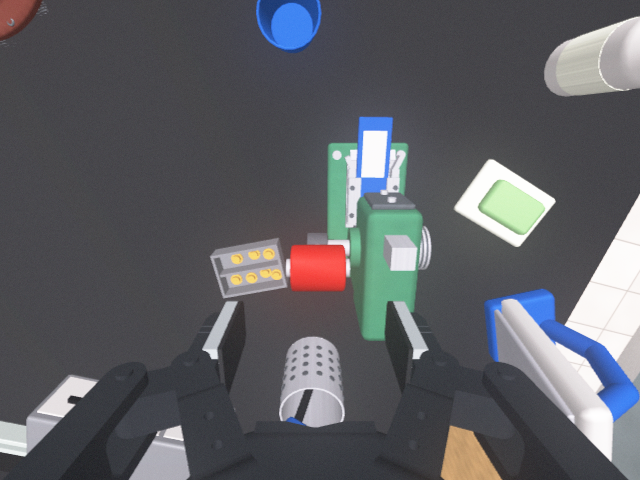

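Call:
servo_tool --pt "0.75 0 1.7 30 0" --pt "0.75 0 0 30 0" --pt "0.75 0 0 21 0" --pt "0.75 0 0 0 0" --pt "0.38 0 0 0 0" --pt "0.38 0 0 0 0" --pt "0.38 0 0 0 0" --pt "0.38 0 0 0 0" --force 60

```text
t: 15.08
tool_pos: [0.4886, -0.1723, 0.2785]
tool_rot: [1.919, 2.486, -0.001]
contact_force: [-4.8, 0.7, 4.7]
opening: 0.0334
grip_force: 44.9
```

```bash
python3 -c "
import numpy as np
e=np.radians(np.arange(75,-10,-6.));F=150*np.cos(e);U=150*np.sin(e)
for i in range(len(e)-1):print(round(np.degrees(e[i+1])),(F[i+1]-F[i]).round(1),(U[i]-U[i+1]).round(1))"; python3 go.py .4887 -.1719 .276 104.6
```

```text
69 14.9 4.9
63 14.3 6.4
57 13.6 7.9
51 12.7 9.2
45 11.7 10.5
39 10.5 11.7
33 9.2 12.7
27 7.9 13.6
21 6.4 14.3
15 4.9 14.9
9 3.3 15.4
3 1.6 15.6
-3 0.0 15.7
-9 -1.6 15.6
t 15.07 pos [ 0.4886 -0.1723  0.2785] az 104.67 tilt 0.08 spin 0.07 shift [0.4 0.2 2.5] F [-4.8  0.7  4.7] open 0.0334 grip 44.9
```

Call:
servo_tool --pt "0.3 0 -0.5 0 0" --pt "0.3 0 0 0 0" --pt "0.3 0 0 0 0"

```text
t: 15.45
tool_pos: [0.4885, -0.1723, 0.2785]
tool_rot: [1.918, 2.485, 0.0]
contact_force: [-4.3, 1.4, 5.6]
opening: 0.0333
grip_force: 59.4
```

Call:
servo_tool --pt "0.3 14.9 0 4.9 0" --pt "0.3 14.3 0 6.4 0" --pt "0.3 13.6 0 7.9 0" --pt "0.3 12.7 0 9.2 0" --pt "0.3 0 0 0 0"

```text
t: 16.08
tool_pos: [0.4741, -0.1178, 0.2495]
tool_rot: [1.918, 2.488, 0.0]
contact_force: [-5.5, 0.7, 7.2]
opening: 0.033
grip_force: 59.9
```

```bash
cat > lev.py <<'E'
from h import *
import sys
o=get_obs();s=np.array([.4885,-.1723,.2785]);px=np.array([.2521,-.9677])
d=o['tool_pos']-s;F=39-1e3*d[:2]@px;U=145+1e3*d[2];print('t',o['t'],'elev',np.degrees(np.arctan2(U,F)).round(1),'r',np.hypot(F,U).round(1),'F,U',F.round(1),U.round(1),'yoff',(1e3*d[:2]@[.9677,.2521]).round(1),'force along px,py,z',(o['contact_force'][:2]@px).round(1),(o['contact_force'][:2]@[.9677,.2521]).round(1),o['contact_force'][2].round(1),'open',o['opening'],'grip',round(o['grip_force'],1))
E
python3 lev.py
```

```text
t 16.075 elev 50.6 r 150.2 F,U 95.4 116.0 yoff -0.2 force along px,py,z -2.0 -5.2 7.2 open 0.03299455648808295 grip 59.9
```

Call:
servo_tool --pt "0.3 11.7 -0.5 10.5 0" --pt "0.3 10.5 0 11.7 0" --pt "0.3 9.2 0 12.7 0" --pt "0.3 7.9 0 13.6 0" --pt "0.3 6.4 0 14.3 0" --pt "0.3 4.9 0 14.9 0" --pt "0.3 3.3 0 15.4 0" --pt "0.3 0 0 0 0"

```text
t: 17.08
tool_pos: [0.4604, -0.0664, 0.1557]
tool_rot: [1.918, 2.487, -0.0]
contact_force: [-4.3, 0.0, 7.1]
opening: 0.0332
grip_force: 60.0
```

```bash
python3 lev.py
```

```text
t 17.075 elev 8.5 r 150.2 F,U 148.6 22.2 yoff -0.5 force along px,py,z -1.1 -4.2 7.1 open 0.0331651744137079 grip 60.0
```

Call:
servo_tool --pt "0.3 1.6 0 15.6 0" --pt "0.3 0 0 15.7 0" --pt "0.3 -1.3 0 13 0" --pt "0.3 0 0 2 0" --pt "0.3 0 0 0 0" --pt "0.3 0 0 0 0"

```text
t: 17.82
tool_pos: [0.4606, -0.0663, 0.1123]
tool_rot: [-1.919, -2.487, 0.0]
contact_force: [-11.9, 3.0, 18.2]
opening: 0.0331
grip_force: 61.8
```

```bash
python3 lev.py
```

```text
t 17.825 elev -8.1 r 150.2 F,U 148.7 -21.2 yoff -0.3 force along px,py,z -5.9 -10.7 18.2 open 0.03309789694201881 grip 61.8
```

```bash
python3 -c "
import numpy as np
e=np.radians(np.linspace(-8.1,74.9,21));F=150*np.cos(e);U=150*np.sin(e)
print([[.3,round(a,1),0,round(b,1),0] for a,b in zip(np.diff(F),-np.diff(U))])"
```

```text
[[0.3, np.float64(1.1), 0, np.float64(-10.8), 0], [0.3, np.float64(0.4), 0, np.float64(-10.9), 0], [0.3, np.float64(-0.4), 0, np.float64(-10.9), 0], [0.3, np.float64(-1.2), 0, np.float64(-10.8), 0], [0.3, np.float64(-2.0), 0, np.float64(-10.7), 0], [0.3, np.float64(-2.8), 0, np.float64(-10.5), 0], [0.3, np.float64(-3.5), 0, np.float64(-10.3), 0], [0.3, np.float64(-4.2), 0, np.float64(-10.0), 0], [0.3, np.float64(-5.0), 0, np.float64(-9.7), 0], [0.3, np.float64(-5.6), 0, np.float64(-9.3), 0], [0.3, np.float64(-6.3), 0, np.float64(-8.8), 0], [0.3, np.float64(-6.9), 0, np.float64(-8.4), 0], [0.3, np.float64(-7.5), 0, np.float64(-7.8), 0], [0.3, np.float64(-8.1), 0, np.float64(-7.3), 0], [0.3, np.float64(-8.6), 0, np.float64(-6.7), 0], [0.3, np.float64(-9.0), 0, np.float64(-6.0), 0], [0.3, np.float64(-9.4), 0, np.float64(-5.4), 0], [0.3, np.float64(-9.8), 0, np.float64(-4.7), 0], [0.3, np.float64(-10.1), 0, np.float64(-4.0), 0], [0.3, np.float64(-10.4), 0, np.float64(-3.2), 0]]
```

Call:
servo_tool --pt "0.3 1 0 -10.8 0" --pt "0.3 0.4 0 -10.9 0" --pt "0.3 -0.4 0 -10.9 0" --pt "0.3 -1.2 0 -10.8 0" --pt "0.3 -2 0 -10.7 0" --pt "0.3 -2.8 0 -10.5 0" --pt "0.3 -3.5 0 -10.3 0" --pt "0.3 -4.2 0 -10 0" --pt "0.3 -5 0 -9.7 0" --pt "0.3 -5.6 0 -9.3 0" --pt "0.3 0 0 0 0"

```text
t: 19.2
tool_pos: [0.4663, -0.0885, 0.2157]
tool_rot: [1.919, 2.487, 0.002]
contact_force: [-6.4, 3.7, 7.8]
opening: 0.0331
grip_force: 60.3
```

```bash
python3 lev.py
```

```text
t 19.2 elev 33.2 r 150.2 F,U 125.7 82.2 yoff -0.4 force along px,py,z -5.2 -5.3 7.8 open 0.03310904143326657 grip 60.3
```

Call:
servo_tool --pt "0.3 -6.3 0 -8.8 0" --pt "0.3 -6.9 0 -8.4 0" --pt "0.3 -7.5 0 -7.8 0" --pt "0.3 -8.1 0 -7.3 0" --pt "0.3 -8.6 0 -6.7 0" --pt "0.3 -9 0 -6 0" --pt "0.3 -9.4 0 -5.4 0" --pt "0.3 -9.8 0 -4.7 0" --pt "0.3 -10 0 -4 0" --pt "0.3 -8 0 -2.5 0" --pt "0.3 0 0 0 0"

```text
t: 20.58
tool_pos: [0.4882, -0.171, 0.2781]
tool_rot: [1.917, 2.482, -0.0]
contact_force: [-3.1, -0.4, 9.3]
opening: 0.0334
grip_force: 60.4
```

```bash
python3 lev.py
```

```text
t 20.575 elev 74.4 r 150.1 F,U 40.4 144.6 yoff 0.0 force along px,py,z -0.4 -3.1 9.3 open 0.03342243212768971 grip 60.4
```

Nearly at rest; nudge against the stop.

Call:
servo_tool --pt "0.3 -2 0 0 0" --pt "0.3 -2 0 0 0" --pt "0.3 -1 0 0 0" --pt "0.3 0 0 0 0"

```text
t: 21.08
tool_pos: [0.4886, -0.1724, 0.2784]
tool_rot: [-1.917, -2.488, -0.007]
contact_force: [-8.1, 9.8, 13.6]
opening: 0.0333
grip_force: 61.1
```

```bash
python3 lev.py
```

```text
t 21.075 elev 75.0 r 150.0 F,U 38.9 144.9 yoff 0.1 force along px,py,z -11.6 -5.3 13.6 open 0.033276522481636754 grip 61.1
```

Call:
servo_tool --pt "0.75 0 0 0 0" --pt "0.75 0 0 0 0" --pt "0.75 0 0 0 0" --pt "0.75 0 0 -40 0" --pt "0.75 0 0 -45 0" --pt "0.65 40 0 0 0" --pt "0.65 40 0 0 0" --pt "0.65 44 0 0 0" --pt "0.65 0 35 0 0" --pt "0.65 0 35 0 0" --pt "0.65 0 0 0 0" --pt "0.65 0 0 0 0"

```text
t: 22.58
tool_pos: [0.5243, -0.0367, 0.3587]
tool_rot: [-1.919, -2.486, 0.001]
contact_force: [0.1, -0.4, 0.9]
opening: 0.0557
grip_force: 0.0
```

```bash
python3 go.py .5238 -.0331 .0615 104.7
python3 - <<'E'
from tagpos import *
o=get_obs();im=get_image('wrist')[:,:,::-1];cv2.imwrite('pics/w7.png',im);tagpose(im,o)
cv2.imwrite('pics/w7c.png',cv2.resize(np.hstack([im[180:330,250:390],get_image('side')[220:370,300:440,::-1]]),None,fx=2.8,fy=2.8))
E
```

```text
t 22.57 pos [ 0.5243 -0.0367  0.3587] az 104.68 tilt 0.06 spin -0.02 shift [  3.6   0.5 297.2] F [ 0.1 -0.4  0.9] open 0.0557 grip 0.0
[ 204   97   60   61 2854] [[0.3708, 0.0408], [0.4385, 0.0585], [0.4047, 0.0497]]
[ 301  214   30   78 1109] [[0.514, -0.0669], [0.5517, -0.057], [0.5329, -0.0619]]
[444 351  49  16 305] [[0.7721, -0.2178], [0.8431, -0.1992], [0.8076, -0.2085]]
```

View pics/w7c.png

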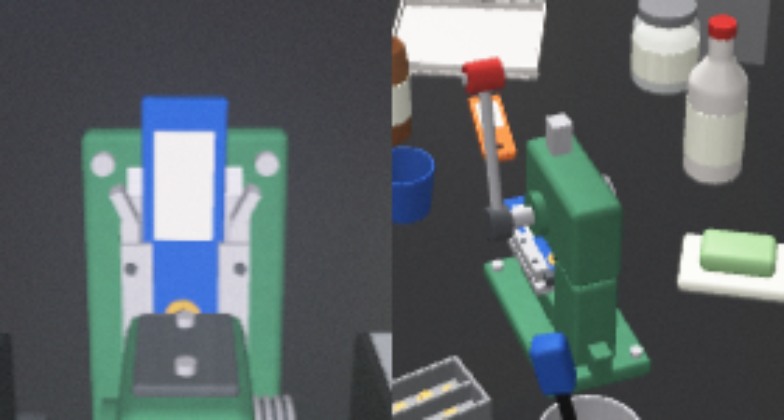

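Call:
servo_tool --pt "0.65 3 0.5 50 0" --pt "0.65 0 0 50 0" --pt "0.65 0 0 50 0" --pt "0.65 0 0 50 0" --pt "0.65 0 0 50 0" --pt "0.65 0 0 30 0" --pt "0.65 0 0 17 0" --pt "0.65 0 0 0 0" --pt "0.65 0 0 0 0"

```text
t: 23.8
tool_pos: [0.5256, -0.0339, 0.064]
tool_rot: [1.918, 2.485, 0.002]
contact_force: [0.2, -0.6, 0.2]
opening: 0.0555
grip_force: 0.0
```

```bash
python3 go.py .5360 -.0800 .061 104.7
```

```text
t 23.8 pos [ 0.5256 -0.0339  0.064 ] az 104.68 tilt 0.18 spin -0.02 shift [-47.2  -1.7   3. ] F [ 0.2 -0.6  0.2] open 0.0555 grip 0.0
```

Call:
servo_tool --pt "0.65 0 -1.7 3.5 0" --pt "0.65 -15 0 0 0" --pt "0.65 -15 0 0 0" --pt "0.65 -10 0 0 0" --pt "0.65 -6 0 0 0" --pt "0.65 0 0 0 0" --pt "0.3 0 0 0 0" --pt "0.3 0 0 0 0" --pt "0.3 0 0 0 0" --pt "0.3 0 0 0 0" --force 50

```text
t: 25.05
tool_pos: [0.5343, -0.0783, 0.0586]
tool_rot: [-1.919, -2.487, 0.0]
contact_force: [-1.1, 0.5, 2.2]
opening: 0.0381
grip_force: 53.5
```

```bash
python3 go.py .5360 -.0800 .061 104.7
```

```text
t 25.05 pos [ 0.5343 -0.0783  0.0586] az 104.7 tilt 0.01 spin 0.0 shift [-2.1  1.2 -2.4] F [-1.1  0.5  2.2] open 0.0381 grip 53.5
```

Call:
servo_tool --pt "0.3 0 0 -1.5 0" --pt "0.3 6 0 0 0" --pt "0.3 10 0 0 0" --pt "0.3 12 0 0 0" --pt "0.3 12 0 0 0" --pt "0.3 12 0 0 0" --pt "0.3 15 0 0 0" --pt "0.3 15 0 0 0" --pt "0.3 20 0 0 0" --pt "0.3 20 0 0 0" --pt "0.3 0 0 -40 0" --pt "0.3 0 0 -50 0"

```text
t: 26.55
tool_pos: [0.5017, 0.0408, 0.1495]
tool_rot: [-1.916, -2.486, 0.003]
contact_force: [0.4, -0.2, -0.0]
opening: 0.0379
grip_force: 53.3
```

```bash
python3 go.py .513 .402 .20 100
python3 - <<'E'
from tagpos import *
o=get_obs();im=get_image('wrist')[:,:,::-1];tagpose(im,o,o['tool_pos'][2]+.009);print(o['tool_pos'])
E
```

```text
t 26.55 pos [0.5017 0.0408 0.1495] az 104.74 tilt 0.21 spin 4.74 shift [353.7  73.8 -50.5] F [ 0.4 -0.2 -0. ] open 0.0379 grip 53.3
[ 126  195  110  102 8676] [[0.4156, 0.0782], [0.4576, 0.0893], [0.4366, 0.0838]]
[ 270  288   91   44 2367] [[0.4792, 0.053], [0.5172, 0.063], [0.4982, 0.058]]
[0.50174916 0.0408206  0.14948597]
```

```bash
python3 go.py .498 .418 .24 90
```

```text
t 26.6 pos [0.5068 0.0404 0.1588] az 104.74 tilt 0.61 spin 14.74 shift [377.6  -8.8 -81.2] F [ 3.9 -0.5  3.9] open 0.0384 grip 53.4
```

Call:
servo_tool --pt "0.3 0 0 -40 7.4" --pt "0.3 0 0 -41 7.4" --pt "0.3 0 0 0 0" --pt "0.3 42 -1 0 0" --pt "0.3 42 -1 0 0" --pt "0.3 42 -1 0 0" --pt "0.3 42 -1 0 0" --pt "0.3 42 -1 0 0" --pt "0.3 42 -1 0 0" --pt "0.3 42 -1 0 0" --pt "0.3 42 -1 0 0" --pt "0.3 0 0 0 0"

```text
t: 28.1
tool_pos: [0.4944, 0.3778, 0.2287]
tool_rot: [-2.218, -2.224, 0.004]
contact_force: [-0.4, -0.7, -0.7]
opening: 0.0384
grip_force: 53.3
```

```bash
python3 go.py .498 .418 .20 90;  python3 - <<'E'
from h import *
o=get_obs();im=get_image('wrist')[:,:,::-1];C=cam('wrist',o);cv2.imwrite('pics/w8.png',im)
S=cam('scene');im2=get_image('scene')[:,:,::-1];cv2.imwrite('pics/sc8.png',im2)
for n,C,i in (('w',C,im),):
    h=cv2.cvtColor(i,cv2.COLOR_BGR2HSV);m=cv2.inRange(h,(0,0,170),(180,40,255))
    nn,l,s,c=cv2.connectedComponentsWithStats(m)
    for k in range(1,nn):
        if s[k,4]>2000:
            cc=cv2.findContours((l==k).astype(np.uint8),0,2)[0];q=cv2.approxPolyDP(max(cc,key=len),8,True)[:,0];print(n,s[k],[(p.tolist(),back(C,p,.018)[:2].round(3).tolist()) for p in q])
E
```

```text
t 28.1 pos [0.4944 0.3778 0.2287] az 90.16 tilt 0.17 spin 0.16 shift [40.2  3.6 28.7] F [-0.4 -0.7 -0.7] open 0.0384 grip 53.3
w [  218   114   214   236 29325] [([233, 114], [0.415, 0.471]), ([218, 271], [0.386, 0.306]), ([355, 286], [0.54, 0.287]), ([372, 296], [0.56, 0.275]), ([363, 298], [0.55, 0.272]), ([377, 349], [0.571, 0.202]), ([386, 339], [0.581, 0.217]), ([372, 297], [0.56, 0.273]), ([391, 297], [0.582, 0.273]), ([431, 151], [0.61, 0.437])]
w [ 531  210  100   81 2485] [([531, 251], [0.732, 0.331]), ([548, 254], [0.751, 0.327]), ([551, 269], [0.758, 0.309]), ([561, 254], [0.765, 0.327]), ([555, 271], [0.763, 0.307]), ([584, 290], [0.802, 0.283]), ([596, 274], [0.81, 0.303]), ([616, 281], [0.835, 0.295]), ([630, 257], [0.842, 0.324]), ([610, 250], [0.818, 0.332]), ([617, 224], [0.817, 0.362]), ([582, 276], [0.795, 0.301]), ([574, 260], [0.781, 0.32]), ([588, 237], [0.79, 0.347]), ([572, 232], [0.771, 0.353]), ([582, 213], [0.777, 0.374]), ([574, 210], [0.767, 0.377]), ([558, 247], [0.76, 0.335]), ([550, 238], [0.749, 0.346]), ([551, 250], [0.753, 0.332])]
w [ 495  271  112   92 4578] [([495, 301], [0.703, 0.269]), ([515, 347], [0.738, 0.206]), ([537, 362], [0.769, 0.184]), ([558, 323], [0.782, 0.24]), ([606, 320], [0.838, 0.244]), ([534, 271], [0.74, 0.307]), ([512, 274], [0.716, 0.303])]
w [ 284  326   63   96 5622] [([285, 326], [0.459, 0.234]), ([288, 420], [0.459, 0.09]), ([343, 420], [0.532, 0.091]), ([346, 327], [0.532, 0.233])]
```

Call:
servo_tool --pt "0.3 35 3 20 0" --pt "0.3 0 0 50 0" --pt "0.3 0 0 50 0" --pt "0.3 0 0 50 0" --pt "0.3 0 0 0 0" --pt "0.3 0 0 0 0"

```text
t: 28.95
tool_pos: [0.5003, 0.4106, 0.063]
tool_rot: [2.224, 2.218, 0.004]
contact_force: [0.1, 0.6, 0.1]
opening: 0.0381
grip_force: 53.3
```

```bash
python3 go.py .498 .420 .005 90
```

```text
t 28.95 pos [0.5003 0.4106 0.063 ] az 89.85 tilt 0.14 spin -0.15 shift [ 9.4 -2.3 58. ] F [0.1 0.6 0.1] open 0.0381 grip 53.3
```

Call:
servo_tool --pt "0.3 7 -1 15 0" --pt "0.3 0 0 15 0" --pt "0.3 0 0 12 0" --pt "0.3 0 0 8 0" --pt "0.3 0 0 4 0" --pt "0.3 0 0 2 0" --pt "0.3 0 0 1 0" --pt "0.3 0 0 0 0" --pt "0.3 0 0 0 0"

```text
t: 30.08
tool_pos: [0.4984, 0.4177, 0.0045]
tool_rot: [2.224, 2.219, 0.001]
contact_force: [0.3, 0.9, -0.2]
opening: 0.0383
grip_force: 53.3
```

Call:
servo_tool --pt "0.3 0 0 1 0" --pt "0.3 0 0 1 0" --pt "0.3 0 0 0 0"

```text
t: 30.45
tool_pos: [0.4984, 0.4177, 0.0029]
tool_rot: [2.224, 2.219, 0.0]
contact_force: [-2.5, -2.6, 5.5]
opening: 0.0381
grip_force: 56.4
```

Touchdown on the floor; release and rise.

Call:
servo_tool --pt "0.5 0 0 0 0" --pt "0.6 0 0 0 0" --pt "0.7 0 0 0 0" --pt "0.7 0 0 0 0" --pt "0.7 0 0 -10 0" --pt "0.7 0 0 -30 0" --pt "0.7 0 0 -50 0" --pt "0.7 0 0 -50 0" --pt "0.7 0 0 -50 0" --pt "0.7 0 0 0 0" --pt "0.7 0 0 0 0"

```text
t: 31.82
tool_pos: [0.498, 0.4175, 0.1923]
tool_rot: [2.224, 2.219, 0.0]
contact_force: [-0.1, 0.4, -0.1]
opening: 0.0601
grip_force: 0.0
```

```bash
python3 go.py .498 .420 .2 90
python3 - <<'E'
from h import *
o=get_obs();im=get_image('wrist')[:,:,::-1];C=cam('wrist',o);sc=get_image('scene')[:,:,::-1]
h=cv2.cvtColor(im,cv2.COLOR_BGR2HSV);m=cv2.inRange(h,(105,150,60),(125,255,255))
n,l,s,c=cv2.connectedComponentsWithStats(m)
for k in range(1,n):
    if s[k,4]>500:
        cc=cv2.findContours((l==k).astype(np.uint8),0,2)[0];r=cv2.minAreaRect(max(cc,key=len));B=cv2.boxPoints(r)
        print(s[k],[back(C,p,.012)[:2].round(3).tolist() for p in B])
# knob in scene + bystanders unchanged?
a=cv2.imread('pics/scene0.png');d=cv2.absdiff(a,sc).max(2);b=(cv2.blur(d,(5,5))>25).astype(np.uint8)
n,l,s,c=cv2.connectedComponentsWithStats(b)
print([x.tolist() for x in s[1:] if x[4]>30])
for i in (a,sc):
    hh=cv2.cvtColor(i,cv2.COLOR_BGR2HSV);q=(cv2.inRange(hh,(0,170,90),(6,255,255))|cv2.inRange(hh,(174,170,90),(180,255,255)))[200:225,205:235];print('knob px',np.argwhere(q>0).mean(0))
E
```

```text
t 31.82 pos [0.498  0.4175 0.1923] az 89.89 tilt 0.01 spin -0.11 shift [ 2.5  0.  -7.7] F [-0.1  0.4 -0.1] open 0.0601 grip 0.0
[  68    0  101  111 6619] [[0.277, 0.53], [0.326, 0.612], [0.381, 0.596], [0.337, 0.511]]
[  26  277   97  121 3907] [[0.192, 0.336], [0.247, 0.367], [0.289, 0.237], [0.229, 0.198]]
[[269, 0, 230, 203, 20165], [252, 107, 38, 38, 686], [416, 172, 11, 13, 98], [416, 202, 19, 29, 222], [372, 260, 43, 15, 541], [312, 296, 44, 27, 642]]
knob px [11.91818182 14.3       ]
knob px [11.95495495 14.26126126]
```

Run:
```python
from h import *
o=get_obs();im=get_image('wrist')[:,:,::-1];C=cam('wrist',o);sc=get_image('scene')[:,:,::-1]
for n,C,im,roi in (('w',C,im,(200,110,460,420)),('s',cam('scene'),sc,(365,235,425,300))):
    x0,y0,x1,y1=roi;i=im[y0:y1,x0:x1].astype(int);m=((i[:,:,0]-i[:,:,2])>60).astype(np.uint8)
    nn,l,s,c=cv2.connectedComponentsWithStats(m)
    for k in range(1,nn):
        if s[k,4]>60:
            cc=cv2.findContours((l==k).astype(np.uint8),0,2)[0];B=cv2.boxPoints(cv2.minAreaRect(max(cc,key=len)))+[x0,y0]
            print(n,s[k],[back(C,p,.012)[:2].round(3).tolist() for p in B])
```

```text
w [  96   89   42  121 2912] [[0.479, 0.434], [0.518, 0.434], [0.521, 0.303], [0.477, 0.303]]
s [  9  27  40  11 252] [[0.479, 0.302], [0.483, 0.434], [0.523, 0.427], [0.519, 0.298]]
```

```bash
python3 -c "
from station import *
print(finish_job())"
```

```text
the job is handed in; nothing more can be done
None
```

I handed the job in at about 32 s. The lever went through its full stroke and was eased back to rest, the tag lies flat and centred in the tray, and the scene camera shows nothing else moved; I did not measure the bush depth directly and got no verdict back.

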